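Feel a fork blade for dents along its five bands

ROBOT

A 6-joint arm with a two-finger parallel gripper is mounted at the origin on the work surface. World frame = base frame: x ahead of the robot, y to its left, z up, the work surface at z = 0. Lengths are in m, angles in rad, forces in N, time in s.
With the tool pointing down it reaches from about 0.425 to 0.95 m from the base axis. Payload 3.5 kg.
Tool frame: the origin (TCP) lies on the centre line of the jaws, within the pads' length; the fingertips stand 8 mm ahead of it and the grasp point (between the pads) lies 11 mm behind it (r.finger_overhang is the z of the fingertips in the tool frame, in m); z points along the fingers, y is the line along which they close (so a half turn about z gives the same grasp; the last joint's range is limited). The gripper opens to 85 mm and grips with 20 to 120 N. Pads are 22 mm wide; open, the fingers measure 114 mm over their backs; the gripper's body (76 mm by 85 mm) begins 54 mm behind the grasp point. The pads swing forward as they close: fully open they stand 13 mm farther back than shut.
Start: joints at [-1.347, 0.286, 1.577, -0, 1.279, -0.15], TCP at [0.247, -0.628, 0.239] pointing down, gripper open.
Joint ranges: [-2.77, 2.77], [-0.9, 2.22], [0.21, 2.48], [-1.53, 4.67], [0.24, 2.81], [-2.84, 2.84]. Speed limits (rad/s): [2.79, 2.79, 3.14, 3.14, 3.14, 3.14].

INTERFACE

Orientations are given as a rotation vector (axis times angle).
In Python, from cell import r, viewer, models gives the robot as it stands.
- The arm moves only by the tool step_arm, never from a script. Its argument "deltas" is one flat list of numbers, 7 for each row, row after row: the shift along the tool's x, y, z in cm, then the turn, a rotation vector about the tool's x, y, z in rad, then the opening, from -1 (shut) to 1 (fully open), so that 0 is half open. In form: [tx, ty, tz, rx, ry, rz, fingers, tx, ty, tz, rx, ry, rz, fingers, ...]. A call has exactly 5 rows; each row is the pose to reach, as a shift and turn from the pose commanded when the call began, along the tool's axes at that moment; what a row does not reach only later rows make up. A row lasts 1/8 s, in which the tool goes at most 62.5 mm and 10.7 degrees, less where a joint would pass 70% of its speed; a pose out of reach is approached as far as the arm can. A call with a gripper value outside its range is refused whole. The fingers move at their own pace and stop on an object; the grip force is fixed at half the most. Time passes only in rows, so rows that repeat a pose let the fingers close, or fill a call up. It gives the time, the measured TCP pose, the force, the opening and the grip force at its end, in the units of the state.
- r.read_state(): the state, without advancing time (a new reading comes with each control period).
- viewer.camera(name): name is "scene" or "top" or "wrist"; returns a dict with "color" (400x640x3 uint8, blue, green, red), "fx", "fy", "cx", "cy" (pixels), "extrinsics" (4x4, takes a point from camera to world coordinates); the wrist camera has in their place "tool_from_camera" (4x4, takes a point from camera to tool coordinates, whose origin is the TCP and whose axes are the flange's). Camera axes: x right, y up, looking along -z (the intrinsics and any distortion apply to the point x, -y, -z); pixel columns grow to the right and rows downward; lengths in m; the calibration is good to about 2 mm. A picture is of the moment at which its call begins: read the wrist's pose just before it. There is no depth.
- r.job_done(): hands the job in; it is judged then, once.
Trained networks look in a picture, given as the dict that the camera call returned (one of the last four; its "shot" number tells which), for a name from the list of things; names that differ only in an ending like _2 or _b are one class to them, and where a whole thing is asked for, a point or a joint stands for the part that bears it (a point fixed in the world has none). Each returns a list of dicts, best first, with "score" (0 to 1); they miss things now and then, are a little off and sometimes report something else, mostly with a low value. They report only what shows in the picture. A call takes as long as a camera call.
- models.masks_of(picture, thing): "region" (400x640 bool, what is visible of it) and "rect" ([centre column, centre row, width, height] in pixels, round what is visible of it).
The state is a dict: "time_s": time; "q": joint angles; "qvel": joint speeds; "joint_torque": joint torques, N m; "tcp_pos": TCP position; "orientation": TCP orientation; "contact_force": force on the tool from outside, world axes, zero at the start; "torque": the same for the moment, N m; "finger_gap": finger opening in m; "gripper_force": force on a finger pad.
Only numpy, scipy, OpenCV 4.12 (cv2) and the standard library are available. Lean on these libraries where they do the work, as an engineer would, in place of code of your own. Each camera call takes 0.05 s, during which the arm holds its last target. There are 200 camera calls.

TASK

Feel the bent, tapered fork blade in the sprung jig for dents: with the fingers closed, set the fingertips on top of the paper band at its thin end and, without lifting off, run them along the top of the tube over all five bands in turn to the band at the thick end, then come away clear. Touch gently, so that the blade sinks only a few millimetres on its springs and never near its stop. Do not touch the straight tube beside it or shift, pinch or lift anything else on the jig and bench.

Things in the scene. Friction and masses are not known exactly. Their poses are not given: they have to be found in the camera images.
- jig: checking jig fixed to the bench, at any yaw: dark steel plate 330 x 200 x 12 mm (centred 10 mm to the -y side of the origin) with the fork blade on two springs and, on its -y side, two black rests carrying a straight tube. Origin on the bench surface under mid-length of the blade; x runs from the blade's thin end to its thick end, z up
- blade (a joint): how far the fork blade has sunk on its springs, m: 0 at rest, grows downwards, stop at 0.016. It sinks straight down, level, wherever it is pressed; starts to give at about 1.6 N, then 0.5 N more per mm (3.6 N at 4 mm, 6.6 N at 10 mm)
- thin_end (a point): centre of the fork blade's tube at its thin end, 80 mm above the bench at rest (a flat steel dropout, 22 mm high, juts 30 mm beyond). Blade: round painted blue tube, 300 mm long, 14 mm thick here, 26 mm at the other end, centre line level. From above it bends smoothly to the jig's +y side from between bands 3 and 4 towards this end
- thick_end (a point): centre of the fork blade's tube at its thick end (a steel socket 30 mm across, 12 mm long, starts here), 80 mm above the bench at rest. From band 4 to here the tube is straight. Between neighbouring bands the top of the tube lies 1 mm lower than the bands
- band1: paper band 1 of 5 round the fork blade, counted from the thin end, 18 mm long along the tube, ends ramped, 17 mm in diameter. Origin on top of the band, at the middle of its length, 88 mm above the bench at rest; x along the tube towards the thick end. Bands are 68 to 73 mm apart
- band2: paper band 2 of 5 round the fork blade, counted from the thin end, 18 mm long along the tube, ends ramped, 19 mm in diameter. Origin on top of the band, at the middle of its length, 90 mm above the bench at rest; x along the tube towards the thick end. Bands are 68 to 73 mm apart
- band3: paper band 3 of 5 round the fork blade, counted from the thin end, 18 mm long along the tube, ends ramped, 22 mm in diameter. Origin on top of the band, at the middle of its length, 91 mm above the bench at rest; x along the tube towards the thick end. Bands are 68 to 73 mm apart
- band4: paper band 4 of 5 round the fork blade, counted from the thin end, 18 mm long along the tube, ends ramped, 25 mm in diameter. Origin on top of the band, at the middle of its length, 92 mm above the bench at rest; x along the tube towards the thick end. Bands are 68 to 73 mm apart
- band5: paper band 5 of 5 round the fork blade, counted from the thin end, 18 mm long along the tube, ends ramped, 27 mm in diameter. Origin on top of the band, at the middle of its length, 94 mm above the bench at rest; x along the tube towards the thick end. Bands are 68 to 73 mm apart
- stay: straight blue steel tube lying loose in the two black rests of the jig beside the fork blade (75 mm to its side at the thick end, up to 120 mm at the thin end): 270 mm long, 16 mm thick, its top 86 mm above the bench. Origin under the middle of its length, x along it. Must not be touched
- tin: small closed metal tin on the jig's plate, 40 mm across, 26 mm high, about 60 mm to the side of the fork blade's thick half; origin at the centre of its underside
- screwdriver: loose screwdriver lying flat on the bench, about 200 mm long, under 40 mm high, leave alone; origin about mid-length on the bench
- wrench: loose spanner lying flat on the bench, under 200 mm long and 20 mm high, leave alone; origin about mid-length on the bench
- lockring: loose steel ring 42 mm across, 12 mm high, leave alone; origin at the centre of its underside
- spray: loose spray can 60 mm across, 170 mm high, leave alone; origin at the centre of its underside
- cup: loose plastic cup 72 mm across, 85 mm high, leave alone; origin at the centre of its underside

How it is judged:
By the outcome, as a careful person would: the job done as asked, in the order asked, and still so for the second after the job is handed in, with the robot touching nothing.
It also fails if it takes over 45 s, if anything falls off the work surface, if the arm or the gripper's body presses on something with over 40 N, if the wrist force passes 120 N, or if a joint passes its speed limit or range.

## Working session

There is one attempt and no reset: what is moved stays moved. The work goes in short steps, Python scripts to look and compute and a tool call to move; the robot and the scene stay as the last step left them, time stands still between calls to the robot, and variables do not carry over. Pictures are saved under pics/ and viewed, at most 10 in all, crops included, and the job is handed in when it is done.

Besides the shell and the picture viewer there is one more tool, called by a JSON object that holds its "fn" and its "kwargs", one argument or row to a line. step_arm: Moves the arm, as the interface text tells. Its arguments: {"type":"object","properties":{"deltas":{"type":"array"}},"required":["deltas"]}

```bash
ls; mkdir -p pics
cat > h.py <<'E'
import numpy as np, cv2
from scipy.spatial.transform import Rotation as R
from cell import r, viewer, models
def ray(c,u,v,E=None):
    E=c["extrinsics"] if E is None else E
    d=np.array([(u-c["cx"])/c["fx"],-(v-c["cy"])/c["fy"],-1.])
    return E[:3,3],E[:3,:3]@d
def atz(c,u,v,z,E=None):
    o,d=ray(c,u,v,E); return o+d*(z-o[2])/d[2]
def proj(c,p):
    E=c["extrinsics"]; q=E[:3,:3].T@(np.asarray(p)-E[:3,3]); return c["cx"]-c["fx"]*q[0]/q[2], c["cy"]+c["fy"]*q[1]/q[2]
E
python3 - <<'E'
from h import *
c=viewer.camera("top"); cv2.imwrite("pics/top.png",c["color"]); print({k:v for k,v in c.items() if k!="color"})
H={"band1":.088,"band2":.09,"band3":.091,"band4":.092,"band5":.094}
for n in H:
    for m in models.masks_of(c,n)[:5]: print(n,m["score"],m["rect"],atz(c,m["rect"][0],m["rect"][1],H[n]-.005))
c=viewer.camera("scene"); cv2.imwrite("pics/scene.png",c["color"])
print(r.read_state())
E
```

```text
pics
{'fx': 396.0985411800073, 'fy': 396.0985411800073, 'cx': 319.99395069607345, 'cy': 199.27797406117273, 'extrinsics': array([[-0.00701716,  0.99572494, -0.09210106,  0.40425251],
       [-0.99996223, -0.00745962, -0.00446065, -0.01781006],
       [-0.00512862,  0.09206628,  0.99573967,  1.00300054],
       [ 0.        ,  0.        ,  0.        ,  1.        ]]), 'shot': 1}
band1 0.63 [350.5, 213.7, 5.7, 7.5] [ 0.45516026 -0.08434289  0.083     ]
band1 0.55 [271.0, 131.3, 11.3, 12.7] [0.65212829 0.10137425 0.083     ]
band1 0.45 [336.4, 188.7, 9.2, 13.0] [ 0.5138955  -0.05221757  0.083     ]
band1 0.42 [293.4, 148.8, 9.1, 13.5] [0.60951415 0.04826491 0.083     ]
band1 0.21 [309.5, 174.5, 102.6, 116.2] [0.54792025 0.01052511 0.083     ]
band2 0.63 [350.5, 213.7, 5.7, 7.5] [ 0.45504959 -0.08419826  0.085     ]
band2 0.55 [271.0, 131.3, 11.3, 12.7] [0.65158943 0.10111515 0.085     ]
band2 0.45 [336.4, 188.7, 9.2, 13.0] [ 0.51365715 -0.05214277  0.085     ]
band2 0.42 [293.4, 148.8, 9.1, 13.5] [0.60906793 0.04812127 0.085     ]
band2 0.21 [309.5, 174.5, 102.6, 116.2] [0.54760793 0.0104
[... 1112 characters left out ...]
0.089     ]
{'time_s': 0.35, 'q': array([-1.34700681e+00,  2.86486684e-01,  1.57702559e+00,  2.78871969e-05,
        1.27858380e+00, -1.49990012e-01]), 'qvel': array([ 0.0015106 , -0.00130933, -0.00197086, -0.00025096,  0.00057537,
        0.00243115]), 'joint_torque': array([ 2.41279549e-04, -4.05271983e+01, -2.92289168e+01, -1.01559199e-04,
        2.63621267e-03, -1.78057275e-05]), 'tcp_pos': array([ 0.24647422, -0.62823383,  0.23902375]), 'orientation': array([-3.08639479e+00, -5.83613549e-01, -1.27419430e-05]), 'contact_force': array([ 0.18112224,  0.19789798, -0.44522385]), 'torque': array([ 0.01007202, -0.05653983,  0.02066488]), 'gripper_force': 0.0, 'finger_gap': 0.0858455961006963}
```

View pics/top.png

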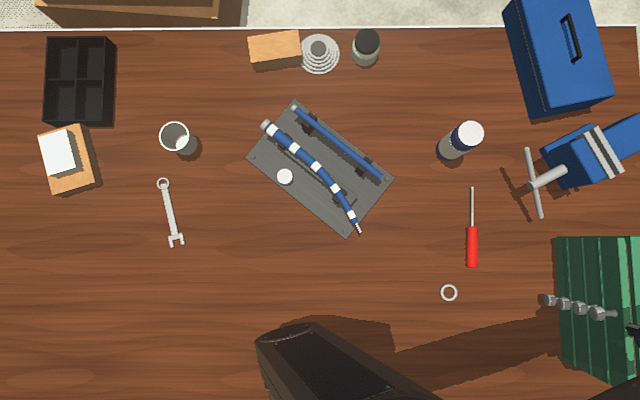

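View pics/scene.png

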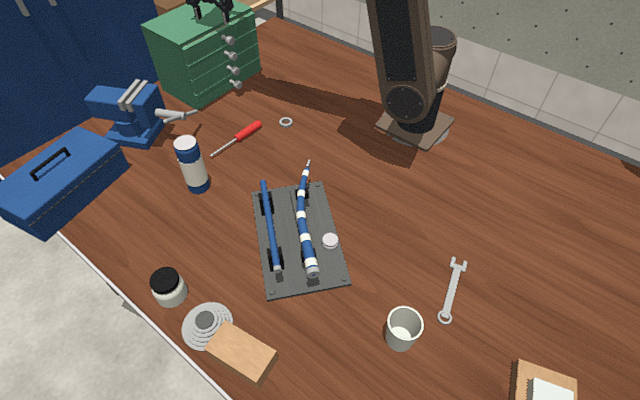

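The top view shows the blade running from its thin end at about (358,230) through bands near (350,213), (336,188), (317,167), (293,149) and (276,134). The stay is on its right and the tin at (285,177). I'll move above the blade and take a wrist view.

```bash
cat >> h.py <<'E'
def rows(target,yaw,cur=None):
    "target xyz list, tool x yaw (rad), tool down -> deltas in cm/rad from the current pose"
    s=r.read_state(); p=s["tcp_pos"]; Rc=R.from_rotvec(s["orientation"])
    Rt=R.from_matrix(np.array([[np.cos(yaw),np.sin(yaw),0],[np.sin(yaw),-np.cos(yaw),0],[0,0,-1]]).T.T)
    return [np.round(np.r_[Rc.inv().apply(np.array(t)-p)*100,(Rc.inv()*Rt).as_rotvec()],3).tolist() for t in target]
E
python3 - <<'E'
from h import *
s=r.read_state(); M=R.from_rotvec(s["orientation"]).as_matrix(); print(M.round(3))
for yaw in (.72,.72-np.pi/2): print(rows([[.50,-.05,.34]],yaw))
E
```

```text
[[ 0.931  0.365 -0.   ]
 [ 0.365 -0.931  0.   ]
 [ 0.    -0.    -1.   ]]
[[44.716, -44.579, -10.071, -0.0, -0.0, -0.346]]
[[44.716, -44.579, -10.071, -0.0, 0.0, 1.225]]
```

{"fn": "step_arm", "kwargs": {
  "deltas": [4,-4,-4,0,0,0,-1,8,-8,-8,0,0,0,-1,12.5,-12.5,-10,0,0,0,-1,17,-17,-10,0,0,0,-1,21,-21,-10,0,0,0,-1]
}}

```text
time_s: 0.98
tcp_pos: [0.3613, -0.3652, 0.3402]
orientation: [3.085, 0.582, 0.002]
contact_force: [-0.2, 0.1, -0.7]
finger_gap: -0.0001
gripper_force: 0.0
```

{"fn": "step_arm", "kwargs": {
  "deltas": [4,-4,0,0,0,-0.07,-1,8.5,-8.5,0,0,0,-0.14,-1,13,-13,0,0,0,-0.21,-1,17.5,-17.5,0,0,0,-0.28,-1,22,-22,0,0,0,-0.346,-1]
}}

```text
time_s: 1.6
tcp_pos: [0.4838, -0.0838, 0.3396]
orientation: [2.938, 1.109, 0.002]
contact_force: [0.8, -0.0, -0.2]
finger_gap: -0.0
gripper_force: 0.0
```

Run:
```python
from h import *
s=r.read_state(); print(s["time_s"],s["tcp_pos"],s["q"],s["qvel"].round(2),s["finger_gap"])
c=viewer.camera("wrist"); cv2.imwrite("pics/w1.png",c["color"]); np.save("w1.npy",c["tool_from_camera"]); print(c["tool_from_camera"].round(3),c["fx"])
```

```text
1.6 [ 0.48380319 -0.08382349  0.33955826] [-3.78499970e-01 -1.92779319e-01  1.89285697e+00 -5.06152384e-05
  1.44010063e+00  4.70447199e-01] [ 1.05  0.22 -0.19 -0.   -0.04  0.52] -2.0435216792683865e-05
[[-0.001  0.966  0.26   0.065]
 [ 1.     0.001 -0.001  0.   ]
 [-0.001  0.26  -0.966 -0.134]
 [ 0.     0.     0.     1.   ]] 302.60876029740183
```

View pics/w1.png

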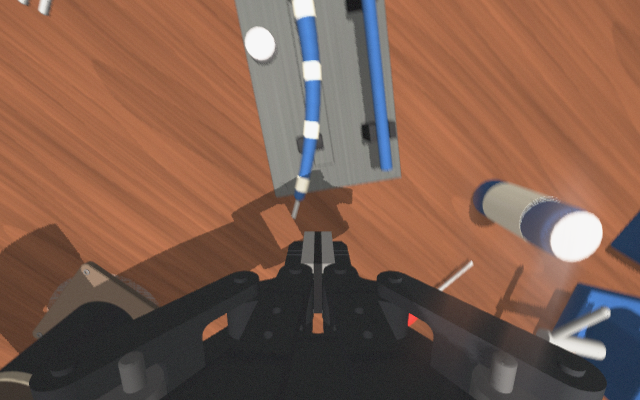

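The wrist view shows bands 1–4 at about (302,185), (311,130), (312,71) and (304,8), with the tin on the left and the stay on the right. The arm was still moving, so I'll rise a little, let it settle and measure all five.

{"fn": "step_arm", "kwargs": {
  "deltas": [1,0,-3,0,0,0,-1,2,0,-6,0,0,0,-1,2,0,-6,0,0,0,-1,2,0,-6,0,0,0,-1,2,0,-6,0,0,0,-1]
}}

```text
time_s: 2.28
tcp_pos: [0.4977, -0.0728, 0.3973]
orientation: [-2.939, -1.105, 0.004]
contact_force: [-0.2, -0.2, -0.5]
finger_gap: 0.0004
gripper_force: 0.0
```

Run:
```python
from h import *
t=viewer.camera("top")
s=r.read_state(); print(s["time_s"],s["tcp_pos"],s["orientation"],s["qvel"].round(2))
c=viewer.camera("wrist"); cv2.imwrite("pics/w2.png",c["color"])
T=np.eye(4);T[:3,:3]=R.from_rotvec(s["orientation"]).as_matrix();T[:3,3]=s["tcp_pos"]
E=T@c["tool_from_camera"]; np.save("E2.npy",E)
for n,p in (("w",(c,E)),("t",(t,t["extrinsics"]))):
  for th in ("band1","thin_end","stay"):
    for m in models.masks_of(p[0],th)[:6]: 
        ys,xs=np.nonzero(m["region"]); print(n,th,m["score"],np.round(m["rect"]),xs.mean().round(1),ys.mean().round(1),atz(p[0],xs.mean(),ys.mean(),.087,p[1]).round(4))
```

```text
2.325 [ 0.49780657 -0.07282408  0.39752585] [-2.93914084 -1.10483922  0.00312736] [ 0.    0.   -0.01  0.    0.    0.  ]
w band1 0.67 [307.  39.  20.  17.] 306.2 38.0 [0.6112 0.0464 0.087 ]
w band1 0.66 [313.  93.  19.  14.] 313.4 91.0 [ 0.5671 -0.0047  0.087 ]
w band1 0.47 [314. 143.  11.  15.] 313.1 141.4 [ 0.5146 -0.0497  0.087 ]
w band1 0.43 [304. 188.  12.  13.] 304.3 188.5 [ 0.4528 -0.0858  0.087 ]
w thin_end 0.89 [312. 110.  44. 220.] 309.7 95.5 [ 0.5592 -0.0048  0.087 ]
w stay 0.83 [369.  88.  33. 176.] 367.8 85.9 [ 0.6218 -0.0571  0.087 ]
t band1 0.53 [272. 129.  10.  10.] 270.9 129.9 [0.6545 0.1011 0.087 ]
t band1 0.46 [292. 150.   5.  10.] 293.2 147.5 [0.6116 0.0485 0.087 ]
t thin_end 0.57 [308. 165.  98.  94.] 300.9 157.3 [0.5883 0.0304 0.087 ]
t stay 0.5 [305. 116.  25.  22.] 303.7 116.2 [0.687  0.0234 0.087 ]
```

View pics/w2.png

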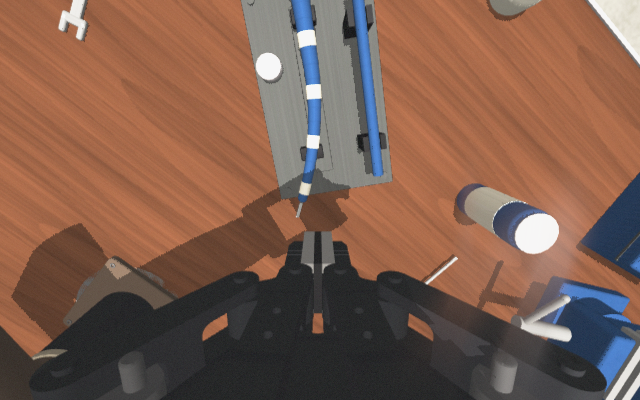

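Bands 1–4 show at (304,188), (313,141), (313,91) and (306,38); band 5 is out of the frame. One look farther forward will show it.

{"fn": "step_arm", "kwargs": {
  "deltas": [5,0,0,0,0,0,-1,9,0,0,0,0,0,-1,9,0,0,0,0,0,-1,9,0,0,0,0,0,-1,9,0,0,0,0,0,-1]
}}

```text
time_s: 3.3
tcp_pos: [0.5656, -0.0139, 0.3994]
orientation: [2.94, 1.105, 0.0]
contact_force: [0.2, 0.7, 0.0]
finger_gap: -0.0003
gripper_force: 0.0
```

Run:
```python
from h import *
t=viewer.camera("top")
s=r.read_state(); print(s["time_s"],s["tcp_pos"],s["orientation"],s["qvel"].round(2))
c=viewer.camera("wrist"); cv2.imwrite("pics/w3.png",c["color"]); sc=viewer.camera("scene")
T=np.eye(4);T[:3,:3]=R.from_rotvec(s["orientation"]).as_matrix();T[:3,3]=s["tcp_pos"]
E=T@c["tool_from_camera"]; E2=np.load("E2.npy")
def blobs(img,roi):
    hsv=cv2.cvtColor(img,cv2.COLOR_BGR2HSV); m=((hsv[...,1]<90)&(hsv[...,2]>185)).astype(np.uint8)
    k=np.zeros_like(m); x0,x1,y0,y1=roi; k[y0:y1,x0:x1]=1
    n,_,st,ce=cv2.connectedComponentsWithStats(m*k)
    return [(st[i][4],st[i][:4],ce[i]) for i in range(1,n) if st[i][4]>15]
for nm,im,EE,roi in (("w2",cv2.imread("pics/w2.png"),E2,(285,335,0,215)),("w3",c["color"],E,(280,335,0,235)),("top",t["color"],t["extrinsics"],(262,362,115,225)),("scene",sc["color"],sc["extrinsics"],(290,325,165,285))):
    cc=c if nm[0]=="w" else (t if nm=="top" else sc)
    for a,st,ce in blobs(im,roi): print(nm,a,st,ce.round(1),atz(cc,*ce,.087,EE).round(4))
```

```text
3.35 [ 0.56562726 -0.01390768  0.39947458] [2.94056287e+00 1.10465577e+00 6.03720665e-04] [-0. -0. -0.  0. -0.  0.]
w2 280 [297  30  20  18] [306.2  37.9] [0.6114 0.0464 0.087 ]
w2 219 [306  84  16  16] [313.4  91.1] [ 0.567  -0.0048  0.087 ]
w2 169 [307 135  13  14] [312.7 141.3] [ 0.5144 -0.0493  0.087 ]
w2 105 [299 182  12  13] [304.5 188.3] [ 0.4531 -0.0859  0.087 ]
w3 177 [286  34  18  13] [294.3  39.9] [0.6681 0.1158 0.087 ]
w3 294 [288  49  21  18] [297.6  57.3] [0.6547 0.0985 0.087 ]
w3 230 [298 101  18  16] [306.2 108.8] [0.6113 0.046  0.087 ]
w3 23 [280 120   2  14] [280.4 126.7] [0.568  0.0579 0.087 ]
w3 184 [306 150  15  14] [312.6 156.2] [ 0.5664 -0.0048  0.087 ]
w3 118 [307 195  11  12] [311.8 200.6] [ 0.5141 -0.0486  0.087 ]
top 57 [267 124  12   8] [271.9 127.8] [0.6594 0.0987 0.087 ]
top 42 [347 211   8   8] [350.6 214.4] [ 0.4532 -0.0844  0.087 ]
scene 28 [302 170   7   6] [305.7 172.3] [ 0.4519 -0.0817  0.087 ]
scene 26 [298 190   6   6] [300.8 192.4] [ 0.513  -0.0469  0.087 ]
scene 59 [296 210  10   8] [300.5 213.9] [ 0.5655 -0.0037  0.087 ]
scene 72 [300 233  11   9] [304.7 236.6] [0.6101 0.0465 0.087 ]
scene 90 [305 257  13  10] [310.4 261.2] [0.6525 0.098  0.087 ]
scene 37 [308 267  10   5] [312.6 268.9] [0.6644 0.1139 0.087 ]
```

View pics/w3.png

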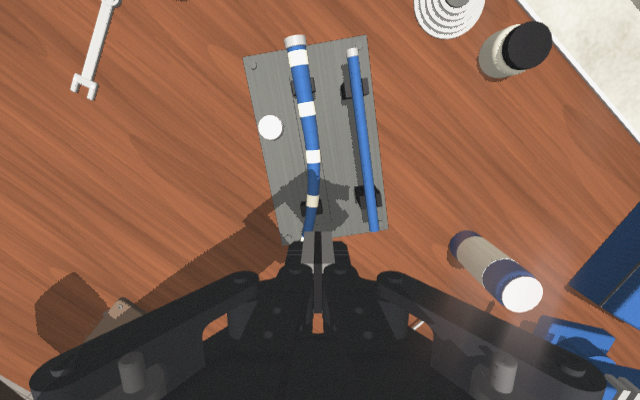

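Band centres, from the wrist and scene views together, are roughly (.4525,-.0845), (.514,-.048), (.5663,-.0045), (.611,.0464) and (.6543,.0984). Band 1 lies only about 9 mm from the taller dropout. I'll turn the fingers 90°, so that their thin side runs along the tube, and come in over band 1.

{"fn": "step_arm", "kwargs": {
  "deltas": [-3,-0.5,2,0,0,-0.18,-1,-6,-1,4,0,0,-0.36,-1,-9,-1.5,6,0,0,-0.54,-1,-12,-2,8,0,0,-0.72,-1,-13,-2.1,10,0,0,-0.9,-1]
}}

```text
time_s: 4.08
tcp_pos: [0.4532, -0.0841, 0.2989]
orientation: [2.161, 2.279, 0.0]
contact_force: [0.9, -0.6, 1.0]
finger_gap: -0.0
gripper_force: 0.0
```

{"fn": "step_arm", "kwargs": {
  "deltas": [0,0,3,0,0,-0.18,-1,0,0,6,0,0,-0.36,-1,0,0,9,0,0,-0.54,-1,0,0,12,0,0,-0.67,-1,0,0,14,0,0,-0.67,-1]
}}

```text
time_s: 4.7
tcp_pos: [0.4537, -0.0832, 0.1578]
orientation: [-1.297, -2.86, 0.0]
contact_force: [0.3, -0.4, 0.5]
finger_gap: 0.0001
gripper_force: 0.0
```

Run:
```python
from h import *
viewer.camera("top");viewer.camera("top");viewer.camera("top")
s=r.read_state(); print(s["time_s"],s["tcp_pos"],s["orientation"],s["qvel"].round(2),s["q"].round(2),s["contact_force"])
print(R.from_rotvec(s["orientation"]).as_matrix().round(3))
print(rows([[.4545,-.0835,.114]],.72+np.pi/2))
```

```text
4.85 [ 0.45365327 -0.08316071  0.15841212] [-1.29793399e+00 -2.85856767e+00  1.13504346e-04] [ 0.   -0.02 -0.04 -0.    0.    0.  ] [-0.4  -0.11  2.16 -0.    1.1  -1.12] [ 0.94469614  0.43160742 -0.04307978]
[[-0.658  0.753 -0.002]
 [ 0.753  0.658  0.001]
 [ 0.002 -0.001 -1.   ]]
[[-0.09, 0.046, 4.441, -0.001, -0.002, -0.002]]
```

{"fn": "step_arm", "kwargs": {
  "deltas": [0,0,1.5,0,0,0,-1,0,0,3,0,0,0,-1,0,0,4,0,0,0,-1,0,0,5,0,0,0,-1,0,0,5,0,0,0,-1]
}}

```text
time_s: 5.48
tcp_pos: [0.4538, -0.0829, 0.108]
orientation: [-1.297, -2.859, 0.0]
contact_force: [0.5, 0.4, 1.2]
finger_gap: -0.0
gripper_force: 0.0
```

Run:
```python
from h import *
c=viewer.camera("scene"); s=r.read_state(); print(s["tcp_pos"],s["contact_force"])
w=viewer.camera("wrist")
a=cv2.resize(c["color"][130:220,250:360],None,fx=5,fy=5,interpolation=cv2.INTER_CUBIC); b=cv2.resize(w["color"][100:300,220:420],(450,450))
cv2.imwrite("pics/a.png",cv2.resize(np.hstack([a,b]),(800,360)))
```

```text
[ 0.45432897 -0.08311116  0.10875805] [0.57977196 0.15482269 0.12451027]
```

View pics/a.png

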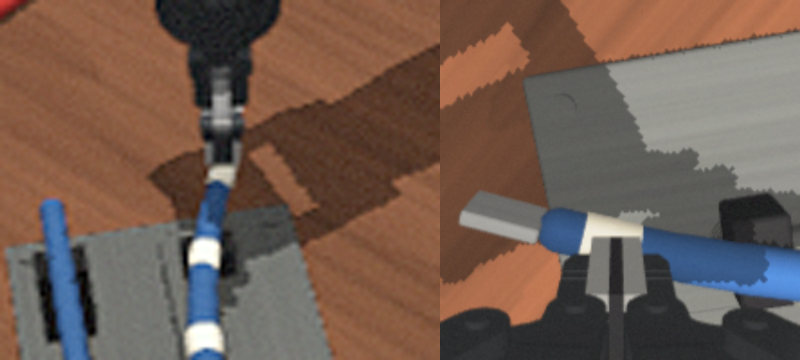

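The right half (wrist) shows the closed tips over band 1, with about 12 mm of bare tube before the dropout; the left half (scene) agrees. I'll lower onto the band gently.

{"fn": "step_arm", "kwargs": {
  "deltas": [0,0,0.4,0,0,0,-1,0,0,0.8,0,0,0,-1,0,0,1.1,0,0,0,-1,0,0,1.3,0,0,0,-1,0,0,1.4,0,0,0,-1]
}}

```text
time_s: 6.2
tcp_pos: [0.4544, -0.0832, 0.0952]
orientation: [-1.298, -2.861, 0.0]
contact_force: [-1.7, 0.3, 1.9]
finger_gap: 0.0002
gripper_force: 1.0
```

Run:
```python
from h import *
for i in range(4):
    viewer.camera("top"); s=r.read_state(); print(s["tcp_pos"].round(4),s["contact_force"].round(2))
```

```text
[ 0.4544 -0.0832  0.0951] [-0.77 -0.14  2.53]
[ 0.4544 -0.0832  0.0952] [-1.06  0.77  2.07]
[ 0.4544 -0.0832  0.0953] [-0.    0.77  1.85]
[ 0.4544 -0.0832  0.0953] [-0.64  1.21  1.6 ]
```

Contact at about 2 N, sunk about 0.7 mm, which fits the model. I'll press 2.5 mm further and check.

{"fn": "step_arm", "kwargs": {
  "deltas": [0,0,0.1,0,0,0,-1,0,0,0.2,0,0,0,-1,0,0,0.25,0,0,0,-1,0,0,0.25,0,0,0,-1,0,0,0.25,0,0,0,-1]
}}

```text
time_s: 7.02
tcp_pos: [0.4545, -0.0832, 0.0927]
orientation: [-1.298, -2.861, -0.0]
contact_force: [-1.2, 0.5, 3.4]
finger_gap: 0.0001
gripper_force: 1.6
```

Run:
```python
from h import *
f=[]
for i in range(4):
    viewer.camera("top"); s=r.read_state(); f.append(s["contact_force"])
print(s["tcp_pos"].round(4),np.mean(f,0).round(2))
print(R.from_rotvec(s["orientation"]).as_matrix().round(4))
# path waypoints: spline through bands, tip z = top-3.3mm
from scipy.interpolate import CubicSpline
B=np.array([[.4525,-.0845,.088],[.514,-.048,.090],[.5663,-.0045,.091],[.611,.0464,.092],[.6543,.0984,.094]])
t=np.r_[0,np.cumsum(np.linalg.norm(np.diff(B[:,:2],axis=0),axis=1))]
cs=CubicSpline(t,B[:,:2]); Rc=R.from_rotvec(s["orientation"]); prev=s["tcp_pos"]
for u in np.arange(.002,t[-1]+.001,.0068):
    p=np.r_[cs(u),np.interp(u,t,B[:,2])-.0033+.008]; print(round(u,4),(Rc.inv().apply(p-s["tcp_pos"])*100).round(2))
print(t)
```

```text
[ 0.4545 -0.0832  0.0927] [-1.82  0.63  3.12]
[[-0.6586  0.7525  0.    ]
 [ 0.7525  0.6586 -0.    ]
 [-0.      0.     -1.    ]]
0.002 [-0.02 -0.04 -0.01]
0.0088 [-0.18  0.61 -0.03]
0.0156 [-0.34  1.28 -0.05]
0.0224 [-0.48  1.94 -0.06]
0.0292 [-0.62  2.61 -0.08]
0.036 [-0.75  3.27 -0.1 ]
0.0428 [-0.87  3.94 -0.12]
0.0496 [-0.98  4.62 -0.14]
0.0564 [-1.08  5.29 -0.16]
0.0632 [-1.18  5.97 -0.18]
0.07 [-1.26  6.64 -0.2 ]
0.0768 [-1.33  7.32 -0.21]
0.0836 [-1.39  8.   -0.22]
0.0904 [-1.44  8.68 -0.23]
0.0972 [-1.47  9.36 -0.24]
0.104 [-1.5  10.04 -0.25]
0.1108 [-1.52 10.72 -0.26]
0.1176 [-1.52 11.4  -0.27]
0.1244 [-1.51 12.08 -0.28]
0.1312 [-1.49 12.76 -0.29]
0.138 [-1.45 13.44 -0.3 ]
0.1448 [-1.41 14.12 -0.31]
0.1516 [-1.35 14.8  -0.32]
0.1584 [-1.28 15.47 -0.33]
0.1652 [-1.2  16.15 -0.34]
0.172 [-1.11 16.82 -0.35]
0.1788 [-1.02 17.5  -0.36]
0.1856 [-0.91 18.17 -0.37]
0.1924 [-0.81 18.84 -0.38]
0.1992 [-0.7  19.51 -0.39]
0.206 [-0.58 20.19 -0.4 ]
0.2128 [-0.46 20.86 -0.42]
0.2196 [-0.35 21.53 -0.44]
0.2264 [-0.23 22.2  -0.46]
0.2332 [-0.11 22.87 -0.48]
0.24 [ 0.   23.54 -0.5 ]
0.2468 [ 0.11 24.21 -0.52]
0.2536 [ 0.22 24.88 -0.54]
0.2604 [ 0.31 25.56 -0.56]
0.2672 [ 0.41 26.23 -0.58]
0.274 [ 0.49 26.9  -0.6 ]
[0.         0.07151573 0.13954176 0.20728318 0.27495067]
```

3.1 N at about 3 mm sink. I'll slide along the tube in steps of about 34 mm.

{"fn": "step_arm", "kwargs": {
  "deltas": [-0.15,0.6,-0.03,0,0,0,-1,-0.32,1.3,-0.05,0,0,0,-1,-0.46,1.95,-0.06,0,0,0,-1,-0.6,2.6,-0.08,0,0,0,-1,-0.75,3.3,-0.1,0,0,0,-1]
}}

```text
time_s: 7.85
tcp_pos: [0.4847, -0.0668, 0.0936]
orientation: [-1.298, -2.861, 0.0]
contact_force: [-2.4, -1.6, 2.7]
finger_gap: 0.0001
gripper_force: 1.5
```

{"fn": "step_arm", "kwargs": {
  "deltas": [-0.12,0.65,-0.02,0,0,0,-1,-0.23,1.35,-0.04,0,0,0,-1,-0.33,2.0,-0.06,0,0,0,-1,-0.43,2.7,-0.08,0,0,0,-1,-0.5,3.35,-0.1,0,0,0,-1]
}}

```text
time_s: 8.48
tcp_pos: [0.5132, -0.0485, 0.0947]
orientation: [1.298, 2.861, 0.0]
contact_force: [-2.7, -0.8, 2.2]
finger_gap: -0.0004
gripper_force: 1.5
```

```bash
cat > chk.py <<'E'
from h import *
from scipy.interpolate import CubicSpline
w=viewer.camera("wrist"); s=r.read_state()
B=np.array([[.4525,-.0845,.088],[.514,-.048,.090],[.5663,-.0045,.091],[.611,.0464,.092],[.6543,.0984,.094]])
t=np.r_[0,np.cumsum(np.linalg.norm(np.diff(B[:,:2],axis=0),axis=1))]
cs=CubicSpline(t,B[:,:2]); us=np.linspace(0,t[-1],2000); d=cs(us)-s["tcp_pos"][:2]; i=np.argmin((d**2).sum(1)); u=us[i]
Rc=R.from_rotvec(s["orientation"])
print(s["time_s"],s["tcp_pos"].round(4),"F",s["contact_force"].round(2),"u",u.round(4),"lat mm",(np.linalg.norm(d[i])*1e3).round(2),"sink on band mm",((np.interp(u,t,B[:,2])+.008-s["tcp_pos"][2])*1e3).round(2), s["orientation"].round(3))
for v in [x for x in np.r_[np.arange(1,11)*.0068+u] if x<t[-1]]+[t[-1]]:
    p=np.r_[cs(v),np.interp(v,t,B[:,2])-.0033+.008]; print(round(v,4),(Rc.inv().apply(p-s["tcp_pos"])*100).round(2))
cv2.imwrite("pics/w_%05.2f.png"%s["time_s"],w["color"])
E
python3 chk.py
```

```text
8.525 [ 0.5138 -0.0482  0.0949] F [-0.2  -0.62  3.77] u 0.0712 lat mm 0.08 sink on band mm 3.09 [1.298e+00 2.860e+00 1.000e-03]
0.078 [-0.06  0.68  0.01]
0.0848 [-0.12  1.36  0.  ]
0.0916 [-0.17  2.04 -0.01]
0.0984 [-0.2   2.72 -0.02]
0.1052 [-0.23  3.4  -0.03]
0.112 [-0.24  4.08 -0.03]
0.1188 [-0.24  4.76 -0.04]
0.1256 [-0.23  5.44 -0.05]
0.1324 [-0.21  6.12 -0.06]
0.1392 [-0.17  6.8  -0.07]
0.275 [ 1.78 20.23 -0.36]
```

```bash
python3 -c "
import cv2;i=cv2.imread('pics/w_08.53.png') if __import__('os').path.exists('pics/w_08.53.png') else cv2.imread(__import__('glob').glob('pics/w_08*')[0])
cv2.imwrite('pics/b.png',cv2.resize(i[120:300,200:440],None,fx=3,fy=3))"
```

```text
(no output)
```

View pics/b.png

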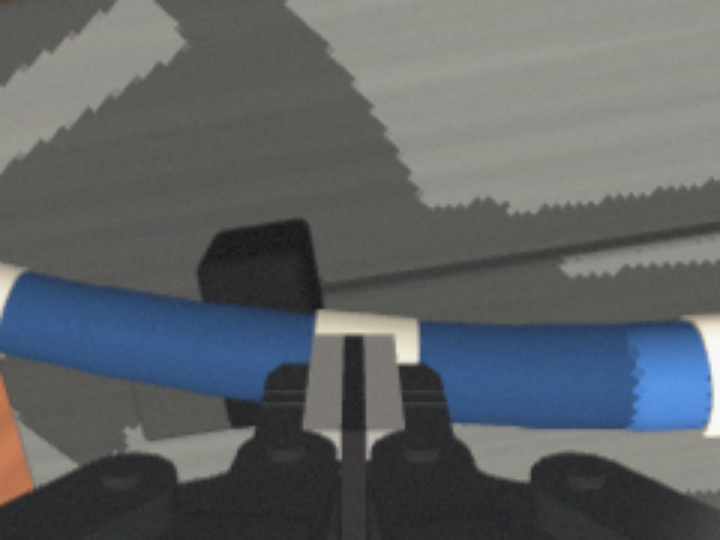

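The tips sit on band 2: seam at column 352, band from 315 to 418, and within about 2 mm of the centre laterally. Continuing to bands 3 and 4.

{"fn": "step_arm", "kwargs": {
  "deltas": [0,0.7,0,0,0,0,-1,-0.05,1.4,-0.01,0,0,0,-1,-0.09,2.1,-0.02,0,0,0,-1,-0.12,2.75,-0.03,0,0,0,-1,-0.14,3.4,-0.04,0,0,0,-1]
}}

```text
time_s: 9.15
tcp_pos: [0.5396, -0.0272, 0.095]
orientation: [-1.298, -2.861, 0.0]
contact_force: [-1.3, -2.0, 1.6]
finger_gap: 0.0001
gripper_force: 1.4
```

{"fn": "step_arm", "kwargs": {
  "deltas": [-0.01,0.7,-0.01,0,0,0,-1,0,1.4,-0.02,0,0,0,-1,0.01,2.1,-0.03,0,0,0,-1,0.03,2.8,-0.04,0,0,0,-1,0.07,3.5,-0.05,0,0,0,-1]
}}

```text
time_s: 9.78
tcp_pos: [0.5656, -0.0036, 0.0956]
orientation: [1.298, 2.861, 0.0]
contact_force: [-2.0, -0.8, 3.7]
finger_gap: -0.0002
gripper_force: 1.5
```

```bash
python3 chk.py
```

```text
9.825 [ 0.5661 -0.0031  0.0958] F [-0.87  0.07  3.81] u 0.1404 lat mm 1.14 sink on band mm 3.23 [1.297e+00 2.860e+00 1.000e-03]
0.1472 [-0.06  0.69 -0.  ]
0.154 [ 0.    1.36 -0.01]
0.1608 [ 0.07  2.04 -0.02]
0.1676 [ 0.16  2.71 -0.03]
0.1744 [ 0.25  3.39 -0.04]
0.1812 [ 0.34  4.06 -0.05]
0.188 [ 0.45  4.74 -0.06]
0.1948 [ 0.56  5.41 -0.07]
0.2016 [ 0.67  6.08 -0.08]
0.2084 [ 0.79  6.75 -0.09]
0.275 [ 1.83 13.32 -0.28]
```

{"fn": "step_arm", "kwargs": {
  "deltas": [0.04,0.7,0,0,0,0,-1,0.1,1.4,-0.01,0,0,0,-1,0.17,2.05,-0.02,0,0,0,-1,0.25,2.7,-0.03,0,0,0,-1,0.34,3.4,-0.04,0,0,0,-1]
}}

```text
time_s: 10.45
tcp_pos: [0.5887, 0.0214, 0.0959]
orientation: [-1.298, -2.861, 0.0]
contact_force: [-1.4, -0.8, 3.0]
finger_gap: 0.0
gripper_force: 1.5
```

{"fn": "step_arm", "kwargs": {
  "deltas": [0.1,0.7,-0.01,0,0,0,-1,0.2,1.35,-0.02,0,0,0,-1,0.31,2.05,-0.03,0,0,0,-1,0.42,2.7,-0.04,0,0,0,-1,0.54,3.4,-0.05,0,0,0,-1]
}}

```text
time_s: 11.08
tcp_pos: [0.6109, 0.0479, 0.0965]
orientation: [1.298, 2.861, 0.0]
contact_force: [-0.7, -1.1, 3.6]
finger_gap: 0.0002
gripper_force: 1.7
```

```bash
python3 chk.py
```

```text
11.125 [0.6114 0.0485 0.0967] F [-1.74 -0.46  2.68] u 0.2091 lat mm 1.0 sink on band mm 3.37 [1.297e+00 2.860e+00 1.000e-03]
0.2159 [ 0.02  0.68 -0.03]
0.2227 [ 0.14  1.35 -0.05]
0.2295 [ 0.25  2.03 -0.07]
0.2363 [ 0.37  2.7  -0.08]
0.2431 [ 0.48  3.37 -0.1 ]
0.2499 [ 0.59  4.04 -0.12]
0.2567 [ 0.69  4.71 -0.14]
0.2635 [ 0.78  5.38 -0.16]
0.2703 [ 0.87  6.06 -0.18]
0.275 [ 0.93  6.52 -0.19]
```

{"fn": "step_arm", "kwargs": {
  "deltas": [0.1,0.68,-0.02,0,0,0,-1,0.2,1.35,-0.04,0,0,0,-1,0.3,2.0,-0.06,0,0,0,-1,0.42,2.7,-0.08,0,0,0,-1,0.53,3.4,-0.1,0,0,0,-1]
}}

```text
time_s: 11.75
tcp_pos: [0.6329, 0.0743, 0.0974]
orientation: [1.298, 2.861, 0.0]
contact_force: [-1.5, -2.2, 2.7]
finger_gap: 0.0001
gripper_force: 1.4
```

{"fn": "step_arm", "kwargs": {
  "deltas": [0.1,0.7,-0.02,0,0,0,-1,0.21,1.4,-0.04,0,0,0,-1,0.32,2.1,-0.06,0,0,0,-1,0.42,2.7,-0.08,0,0,0,-1,0.5,3.2,-0.09,0,0,0,-1]
}}

```text
time_s: 12.38
tcp_pos: [0.6537, 0.0991, 0.0984]
orientation: [1.298, 2.861, 0.0]
contact_force: [-0.7, -0.8, 2.6]
finger_gap: -0.0001
gripper_force: 1.5
```

```bash
python3 chk.py; python3 -c "
import cv2,glob;i=cv2.imread(sorted(glob.glob('pics/w_1*'))[-1])
cv2.imwrite('pics/c.png',cv2.resize(i[120:300,200:440],None,fx=2,fy=2))"
```

```text
12.425 [0.6541 0.0995 0.0986] F [-2.25 -2.12  2.51] u 0.275 lat mm 1.11 sink on band mm 3.43 [1.297e+00 2.860e+00 1.000e-03]
0.275 [-0.09 -0.06 -0.01]
```

View pics/c.png

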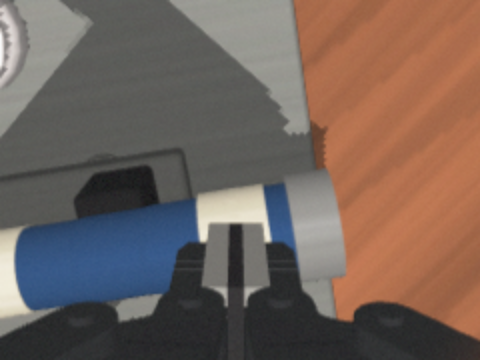

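The tips rest on the middle of band 5: seam at column 236, band from 198 to 268, clear of the socket. Now I'll lift straight up and clear.

{"fn": "step_arm", "kwargs": {
  "deltas": [0,0,-1,0,0,0,-1,0,0,-3,0,0,0,-1,0,0,-6,0,0,0,-1,0,0,-9,0,0,0,-1,0,0,-12,0,0,0,-1]
}}

```text
time_s: 13.05
tcp_pos: [0.6535, 0.0989, 0.2208]
orientation: [1.298, 2.86, 0.002]
contact_force: [1.4, -0.0, -0.2]
finger_gap: -0.0003
gripper_force: 0.0
```

{"fn": "step_arm", "kwargs": {
  "deltas": [0,0,-1,0,0,0,-1,0,0,-1,0,0,0,-1,0,0,-1,0,0,0,-1,0,0,-1,0,0,0,-1,0,0,-1,0,0,0,-1]
}}

```text
time_s: 13.68
tcp_pos: [0.653, 0.0987, 0.2272]
orientation: [-1.297, -2.859, 0.001]
contact_force: [0.5, 0.2, -0.1]
finger_gap: -0.0
gripper_force: 0.0
```

Run:
```python
from h import *
s=r.read_state(); print(s["tcp_pos"],s["contact_force"],s["qvel"].round(3))
print(r.job_done())
```

```text
[0.65300443 0.09873837 0.22716904] [ 0.46772304  0.21020966 -0.07059379] [ 0.001 -0.004 -0.006 -0.001  0.004 -0.   ]
the job is handed in; nothing more can be done
None
```

Done and handed in: the closed fingertips ran along the blade from band 1 to band 5 without being lifted, with the blade sunk about 3 mm at each band checked, then rose clear at 13.7 s; no verdict was returned.

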